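# Jog the parts tumbler with its bayonet lid

### The arm

A 6-joint arm with a two-finger parallel gripper is mounted at the origin on a cart in front of the work surface, level with it; the furniture and walls round the work are solid. World frame = base frame: x ahead of the robot, y to its left, z up, the work surface at z = 0. Lengths are in mm, angles in rad, forces in N, time in s.
With the tool pointing down it reaches from about 275 to 750 mm from the base axis. Payload 10.2 kg.
Tool frame: the origin (TCP) lies at the very end of the fingers, on their centre line; the grasp point (between the pads) lies 19 mm behind it; z points along the fingers, y is the line along which they close (so a half turn about z gives the same grasp; the last joint's range is limited). The gripper opens to 85 mm and grips with 20 to 120 N. Pads are 22 mm wide; open, the fingers measure 114 mm over their backs; the gripper's body (76 mm by 85 mm) begins 54 mm behind the grasp point. The pads swing forward as they close: fully open they stand 13 mm farther back than shut.
Start: joints at [1.095, 0.313, 1.498, -0, 1.331, -0.223], TCP at [131.323, 508.316, 199.894] pointing down, gripper open.
Joint ranges: [-2.94, 2.94], [-0.97, 2.17], [0.19, 2.56], [-1.23, 4.37], [0.02, 3.11], [-2.88, 2.88]. Speed limits (rad/s): [2.39, 2.39, 3.01, 3.14, 3.14, 3.14].

### API

Orientations are given as a unit quaternion [w, x, y, z].
In Python, from rig import ctrl, optics gives the robot as it stands. The module is installed in compiled form; this text tells all that it offers.
- The arm moves only by the shell command python3 -m handwheel 'ROWS' [FORCE]. ROWS is JSON, a list that holds one entry, the list of rows, each a list of 5 numbers: the gripper command: -1 is fully open, 1 is shut, values between are in proportion, then the shift along the world's x, y, z in units of 50 mm (1.0 is 50 mm), then the turn about the world's z in units of 8 degrees (1.0 is 8 degrees). In form: [[[gripper, tx, ty, tz, twist], ...]]. A call has 1 to 10 rows; each row shifts and turns the commanded pose from where the row before left it; what a row does not reach is not made up. A row lasts 1/10 s, in which the tool goes at most 50 mm and 8.59 degrees, less where a joint would pass 70% of its speed; a pose out of reach is approached as far as the arm can. A call is refused whole if a number of a shift passes 1 or a number of a turn 1, either way. A call with a gripper value outside its range is refused whole. The fingers move at their own pace and stop on an object; FORCE is the grip in N (left out, the last holds). Time passes only in rows, so rows that do not move let the fingers close. It gives the time, the measured TCP pose, the force, the opening and the grip force at its end, in the units of the state.
- ctrl.sense(): the state, without advancing time (a new reading comes with each control period).
- optics.capture(name): name is "side" or "top"; returns a dict with "img" (480x640x3 uint8, blue, green, red), "K" (3x3 intrinsics, pixels), "R" (3x3) and "t" (3): a world point X has camera coordinates R X + t. Camera axes: x right, y down, z forward; pixel columns grow to the right and rows downward; lengths in mm; the calibration is good to about 2 mm. A picture is of the moment at which its call begins. There is no depth.
- ctrl.finish_job(): hands the job in; it is judged then, once.
The state is a dict: "time_s": time; "joints": joint angles; "dq": joint speeds; "tau": joint torques, N m; "eef_pos": TCP position; "ee_rot": TCP orientation; "force": force on the tool from outside, world axes, zero at the start; "wrist_torque": the same for the moment, N m; "grip_width": opening from 0.0 (shut) to 1.0 (fully open); "grip_force": force on a finger pad.
Only numpy, scipy, OpenCV 4.12 (cv2) and the standard library are available. Lean on these libraries where they do the work, as an engineer would, in place of code of your own. Each camera call takes 0.05 s, during which the arm holds its last target. There are 200 camera calls.

### The job

Put the loose black lid on the small blue parts tumbler: its two lugs go down through the two notches at the green marks until the lid sits flat on the rim. Then turn it clockwise (seen from above) against the spring to the yellow halfway marks, the jog position, and finish while still gripping it and holding it there, so that it does not spring back; do not turn it on into the lock at the red marks. Leave the bearing, the red bottle, the marker and the feeler gauge set where they are.

Things in the scene. Friction and masses are not known exactly. Their poses are not given: they have to be found in the camera images.
- lid_grip (a point): Centre of the lid's orange grip bar: 64 mm long (along x of this frame), 14 mm wide (y), 30 mm high. It stands on a black disc 94 mm across, 6 mm thick, whose top lies 15 mm below this point (keep fingertips above it). The lid's underside lies 40 mm below this point and rests on the worktop at the start. z is up along the lid's axis; half a turn makes no difference
- lid: The loose lid, about 0.16 kg; origin at the centre of its underside, axes as lid_grip. Under the disc a round grey plug, 67 mm across, 20 mm deep, with two lugs at its foot on +x and -x (under the bar's ends): 12 mm wide, 9 mm high, reaching 43 mm from the axis. White stripes on the disc point out over the lugs
- mouth (a point): Centre of the tumbler's mouth at the height of the flat aluminium rim that the lid's disc rests on, about 124 mm above the worktop; z up. Mouth 72 mm across, with two notches for the lugs, 18 mm wide, on +x and -x of this frame (green marks on the drum's side below them). Rim 7 mm thick; the lugs run beneath it. Lid seated: lid_grip 20 mm above this point (up to 3 mm more with play)
- tumbler: The tumbler, fixed: blue base 136 mm square, aluminium drum 112 mm across; origin at the centre of its underside, axes as mouth. The seated lid turns clockwise only (seen from above, toward -yaw); a stop blocks the other way. It has 2.5 mm play sideways. From about 55 degrees on two spring pins are felt; behind them is the lock, at about 90 degrees (red marks)
- halfway (a point): The same point as mouth, but turned so that its x axis points through the yellow marks: 45 degrees clockwise (seen from above) of the notches. The bar (x of lid_grip) must lie along this x axis, either way round
- jog_ring (a joint): Angle (rad) of the sprung ring inside the tumbler that the lugs push: 0 at rest, grows clockwise; met after the lid's first 6 degrees or so, 0.67 when the lid stands at the yellow marks, 1.45 at the lock's end stop. It pushes back with 0.06 N m at first, 0.14 N m halfway: let go, the lid turns back
- bearing: Sealed ball bearing, 48 mm across, 14 mm high, lying flat; bystander. Origin at the centre of its underside
- sealant_bottle: Red bottle with white nozzle, 44 mm across, 106 mm high, standing; bystander. Origin at the centre of its underside
- marker: Black and white marker pen, 139 mm long (along its y), 16 mm thick, lying; bystander. Origin at the centre of its underside
- feeler_gauge: Folded steel feeler gauge set, 136 mm long (along its y), 29 mm wide, 10 mm high, lying; bystander. Origin at the centre of its underside
Mind the look-alikes: they are no part of the job. Of the things like the lid, leave any that is purple; of the rest the larger one is meant.

How it is judged:
By the outcome, as a careful person would: the job done as asked, in the order asked, and still so for the second after the job is handed in, while the arm keeps its last pose, push and grip.
It also fails if it takes over 42 s, if anything falls off the work surface, if the arm or the gripper's body presses on something with over 40 N, if the wrist force passes 120 N, or if a joint passes its speed limit or range.

## Working session

There is one attempt and no reset: what is moved stays moved. The work goes in short steps, Python scripts to look and compute and a shell command to move; the robot and the scene stay as the last step left them, time stands still between calls to the robot, and variables do not carry over. Pictures are saved under pics/ and viewed, at most 10 in all, crops included, and the job is handed in when it is done.

```bash
mkdir -p pics; python3 - <<'E'
from rig import ctrl, optics
import cv2,numpy as np,pickle
s=ctrl.sense();print({k:np.round(v,3) for k,v in s.items()})
for n in("top","side"):
    c=optics.capture(n);cv2.imwrite(f"pics/{n}0.png",c["img"]);pickle.dump(c,open(f"{n}0.pkl","wb"))
    print(n,c["K"].round(1).tolist(),c["R"].round(4).tolist(),c["t"].round(1).tolist(),(-c["R"].T@c["t"]).round(0))
E
```

```text
{'time_s': np.float64(0.0), 'joints': array([ 1.095,  0.313,  1.498,  0.   ,  1.331, -0.223]), 'dq': array([ 0.001, -0.   ,  0.001, -0.001, -0.002, -0.001]), 'tau': array([-1.0000e-03, -4.1227e+01, -2.5974e+01, -0.0000e+00,  4.0000e-03,
        0.0000e+00]), 'eef_pos': array([131.179, 508.051, 199.342]), 'ee_rot': array([-0.   ,  0.126,  0.992, -0.001]), 'force': array([ 0.015, -0.641,  1.005]), 'wrist_torque': array([ 0.062,  0.042, -0.008]), 'grip_force': np.float64(0.0), 'grip_width': np.float64(0.999)}
top [[494.0, 0.0, 307.8], [0.0, 494.0, 236.8], [0.0, 0.0, 1.0]] [[-0.013, -0.9998, -0.0155], [-0.9986, 0.0138, -0.0511], [0.0513, 0.0148, -0.9986]] [-4.9, 540.8, 1235.6] [ 477.  -31. 1261.]
side [[525.9, 0.0, 314.6], [0.0, 525.9, 240.3], [0.0, 0.0, 1.0]] [[-0.9406, -0.3388, -0.0222], [-0.1417, 0.4511, -0.8812], [0.3085, -0.8257, -0.4723]] [508.2, 186.0, 1290.6] [ 106. 1154.  785.]
```

View pics/top0.png

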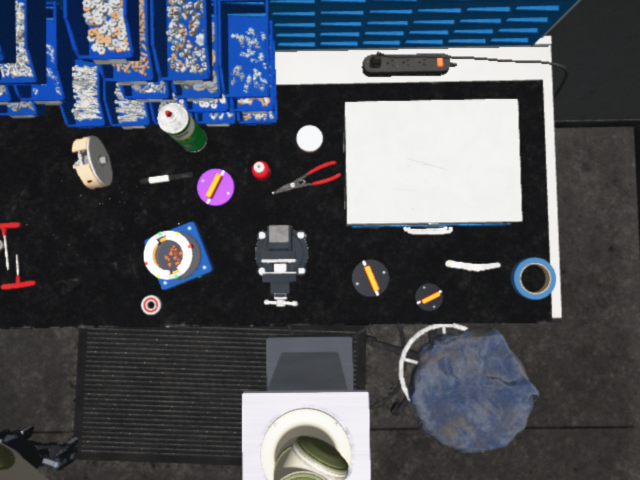

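View pics/side0.png

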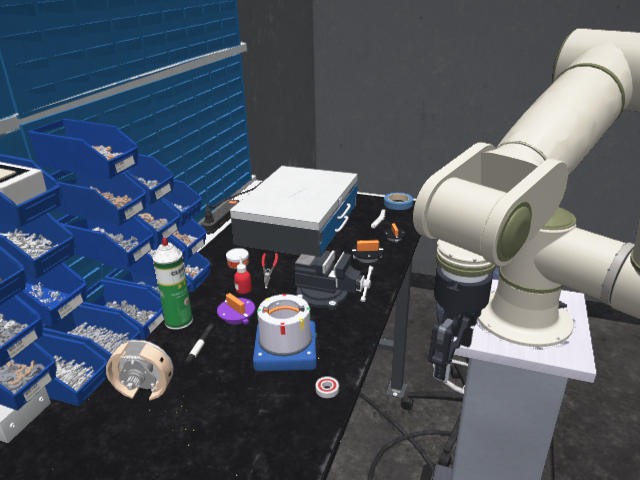

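The top view shows the large black lid at about (371,278), a smaller look-alike at (429,297), a purple one at (215,187) and the tumbler at about (172,256). I'll enlarge the lid and the tumbler.

```bash
python3 - <<'E'
import cv2,numpy as np
a=cv2.imread("pics/top0.png")
l=cv2.resize(a[248:308,340:400],(400,400),interpolation=cv2.INTER_CUBIC)
t=cv2.resize(a[216:296,132:212],(400,400),interpolation=cv2.INTER_CUBIC)
cv2.imwrite("pics/crop0.png",np.hstack([l,t]))
E
```

```text
(no output)
```

View pics/crop0.png

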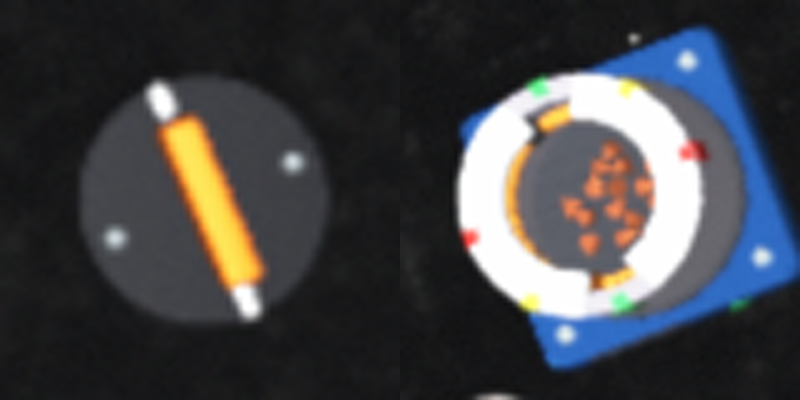

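The crop shows the lid disc centre at crop (204,198), with white stripes at (162,101) and (246,302). The tumbler rim centre is near (580,195), the greens at (540,88) and (622,303), the yellows at (627,88) and (531,303), and the reds at (693,150) and (469,238).

```bash
cat > h.py <<'E'
import cv2,numpy as np,pickle
def ray(c,u,v,z):
    o=-c["R"].T@c["t"]; d=c["R"].T@np.linalg.solve(c["K"],[u,v,1.]); return (o+d*(z-o[2])/d[2])[:2]
def proj(c,X):
    p=c["K"]@(c["R"]@np.array(X,float)+c["t"]); return p[:2]/p[2]
def ang(c,p,q,z):
    d=ray(c,*q,z)-ray(c,*p,z); return np.degrees(np.arctan2(d[1],d[0]))%180
E
python3 - <<'E'
from h import *
c=pickle.load(open("top0.pkl","rb"));s=pickle.load(open("side0.pkl","rb"));a=c["img"]
L=lambda x,y:(340+(x+.5)/6.667-.5,248+(y+.5)/6.667-.5)
T=lambda x,y:(132+(x-400+.5)/5-.5,216+(y+.5)/5-.5)
# lid disc
def fit(m):
    k=max(cv2.findContours(m,cv2.RETR_EXTERNAL,cv2.CHAIN_APPROX_NONE)[0],key=cv2.contourArea)
    return cv2.fitEllipse(cv2.convexHull(k))
r=np.zeros(a.shape[:2],np.uint8);r[248:308,340:400]=(a[248:308,340:400].max(2)>45)*255
r=cv2.morphologyEx(r,cv2.MORPH_OPEN,np.ones((3,3)))
e=fit(r);print("disc px",e,"xy",ray(c,*e[0],25), "hand",ray(c,*L(204,198),25))
print("disc dia",[np.linalg.norm(ray(c,e[0][0]+d/2,e[0][1],25)-ray(c,e[0][0]-d/2,e[0][1],25)) for d in e[1]])
h=cv2.cvtColor(a,cv2.COLOR_BGR2HSV)
r[:]=0;r[248:308,340:400]=cv2.inRange(h,(8,120,120),(30,255,255))[248:308,340:400]
k=max(cv2.findContours(r,0,1)[0],key=cv2.contourArea);b=cv2.minAreaRect(k);print("bar",b,"top xy",ray(c,*b[0],55))
print("lid ang stripes",ang(c,L(162,101),L(246,302),25))
r[:]=0;r[216:296,132:212]=(a[216:296,132:212].min(2)>190)*255
r=cv2.morphologyEx(r,cv2.MORPH_OPEN,np.ones((3,3)))
e=fit(r);m=ray(c,*e[0],124);print("rim px",e,"xy",m,"hand",ray(c,*T(580,195),124),"dia",[np.linalg.norm(ray(c,e[0][0]+d/2,e[0][1],124)-ray(c,e[0][0]-d/2,e[0][1],124)) for d in e[1]])
for n,p,q,o in(("notch",(553,118),(612,282),0),("green",(540,88),(622,303),0),("yel",(627,88),(531,303),45),("red",(693,150),(469,238),90)):
    print(n,(ang(c,T(*p),T(*q),118)+o)%180,(ray(c,*T(*p),118)+ray(c,*T(*q),118))/2)
print("side proj mouth",proj(s,[*m,124]))
E
```

```text
disc px ((370.0262145996094, 277.76556396484375), (36.815032958984375, 38.31468200683594), 157.83177185058594) xy [ 435.71103461 -165.95967646] hand [ 436.92822534 -166.34953347]
disc dia [np.float64(91.52550826650283), np.float64(95.25377431743907)]
bar ((371.29315185546875, 278.01727294921875), (27.311738967895508, 7.090547561645508), 66.80140686035156) top xy [ 436.05533348 -165.7386314 ]
lid ang stripes 21.645123776612934
rim px ((172.4729461669922, 252.93357849121094), (37.101436614990234, 45.41058349609375), 163.6136474609375) xy [501.92771344 299.5034205 ] hand [498.22794914 310.81074183] dia [np.float64(86.13010181010512), np.float64(105.41960638723725)]
notch 19.863559127234254 [496.07645943 311.46818308]
green 20.9470499197881 [498.22844667 312.19310178]
yel 20.77978014449647 [498.21165463 313.03571382]
red 20.7012256094813 [498.80435712 312.13543738]
side proj mouth [283.17162797 305.24923379]
```

```bash
python3 - <<'E'
import cv2,numpy as np
a=cv2.imread("pics/side0.png")
l=cv2.resize(a[226:276,340:410],(560,400),interpolation=cv2.INTER_CUBIC)
t=cv2.resize(a[285:380,245:325],(320,380),interpolation=cv2.INTER_CUBIC)
o=np.zeros((400,800,3),np.uint8);o[:380,:320]=t;o[:,320:]=l[:,:480];cv2.imwrite("pics/crop1.png",o)
E
```

```text
(no output)
```

View pics/crop1.png

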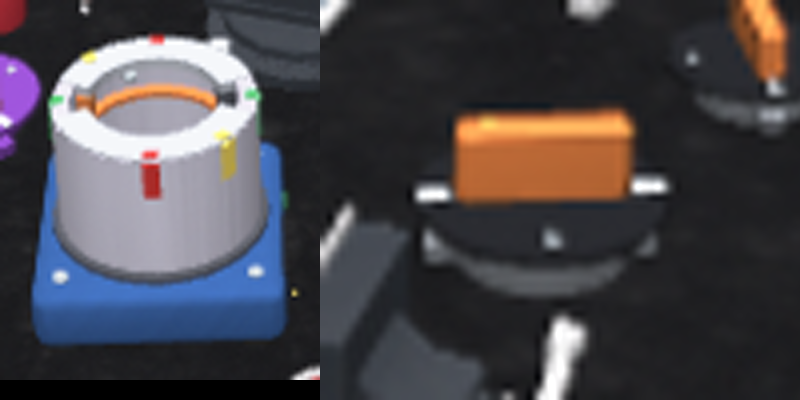

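The side crop shows the rim marks lying on the rim's top face: greens at crop (57,100) and (253,95), reds at (152,153) and (157,40). The lid's bar top is centred at about (545,124). I'll combine both views while starting to move.

```bash
python3 - <<'E'
from h import *
from scipy.optimize import least_squares
c=pickle.load(open("top0.pkl","rb"));s=pickle.load(open("side0.pkl","rb"))
T=lambda x,y:(132+(x-400+.5)/5-.5,216+(y+.5)/5-.5)
S=lambda x,y:(245+(x+.5)/4-.5,285+(y+.5)/4-.5)
B=lambda x,y:(340+(x-320+.5)/8-.5,226+(y+.5)/8-.5)
top=[T(540,88),T(622,303),T(627,88),T(531,303),T(693,150),T(469,238)]
sd=[S(253,95),S(57,100),S(90,57),S(222,135),S(157,40),S(152,153)]
for n,cc,pp,o in(("top",c,top,(0,45,90)),("side",s,sd,(0,45,90))):
    P=[ray(cc,*p,124) for p in pp]
    for i in range(3):
        d=P[2*i+1]-P[2*i];print(n,(P[2*i]+P[2*i+1])/2,np.linalg.norm(d),(np.degrees(np.arctan2(d[1],d[0]))+o[i])%180)
def tri(p,q): return least_squares(lambda X:np.r_[proj(c,X)-p,proj(s,X)-q],[450,0,50]).x
print("mouth tri",tri(np.mean(top,0),np.mean(sd,0)))
print("bar top tri",tri((371.2,278.0),B(545,124)),"side at 55",ray(s,*B(545,124),55))
E
```

```text
top [498.11504971 310.3936639 ] 106.91233211852989 20.9470499197881
top [498.09834579 311.23185411] 108.28171554766087 20.779780144496385
top [498.68793792 310.33630211] 111.12125109354851 20.7012256094813
side [496.12785437 312.15522703] 105.06439917339976 20.52424389677226
side [497.53613131 310.08322986] 104.96037771068954 20.23091540029401
side [497.49962228 309.44936881] 103.50405561134743 21.33481858558156
mouth tri [497.48234604 310.59265242 123.25058051]
bar top tri [ 435.24406856 -165.89659871   53.60166406] side at 55 [ 433.48738269 -163.8454679 ]
```

```bash
python3 -m handwheel '[[[-1,0.3,-0.68,0,0.23],[-1,0.3,-0.68,0,0.23],[-1,0.3,-0.68,0,0.23],[-1,0.3,-0.68,0,0.23],[-1,0.3,-0.68,0,0.23],[-1,0.3,-0.68,0,0.23],[-1,0.3,-0.68,0,0.23],[-1,0.3,-0.68,0,0.23],[-1,0.3,-0.68,0,0.23],[-1,0.3,-0.68,0,0.23]]]' 40
```

```text
time_s: 1.1
eef_pos: [281.5, 166.9, 199.8]
ee_rot: [0.0, -0.035, 0.999, 0.0]
force: [1.4, 0.1, -0.5]
grip_width: 0.997
grip_force: 0.0
```

```bash
python3 -m handwheel '[[[-1,0.31,-0.665,-0.2,0.22],[-1,0.31,-0.665,-0.2,0.22],[-1,0.31,-0.665,-0.2,0.22],[-1,0.31,-0.665,-0.2,0.22],[-1,0.31,-0.665,-0.2,0.22],[-1,0.31,-0.665,-0.2,0.22],[-1,0.31,-0.665,-0.2,0.22],[-1,0.31,-0.665,-0.2,0.22],[-1,0.31,-0.665,-0.2,0.22],[-1,0.31,-0.665,-0.2,0.22]]]'
python3 -m handwheel '[[[-1,0,0,0,0],[-1,0,0,0,0]]]'
python3 - <<'E'
from rig import ctrl, optics
import cv2,numpy as np,pickle
from h import *
s=ctrl.sense();print(s["joints"].round(3),s["eef_pos"].round(1))
c=optics.capture("side");p=proj(c,s["eef_pos"]);print(p)
u,v=int(p[0]),int(p[1]);cr=c["img"][v-60:v+60,u-80:u+80];cv2.imwrite("pics/s1.png",cv2.resize(cr,(800,600),interpolation=cv2.INTER_CUBIC))
E
```

```text
time_s: 2.1
eef_pos: [436.6, -165.6, 99.2]
ee_rot: [-0.0, -0.187, 0.982, 0.0]
force: [0.1, -0.6, 0.9]
grip_width: 0.997
grip_force: 0.0
time_s: 2.3
eef_pos: [435.9, -164.1, 99.3]
ee_rot: [-0.001, -0.186, 0.983, 0.001]
force: [-0.3, 0.3, 0.0]
grip_width: 1.001
grip_force: 0.0
[-0.613  0.297  1.805  0.     1.041 -2.558] [ 435.9 -164.1   99.3]
[367.29287345 227.33589712]
```

View pics/s1.png

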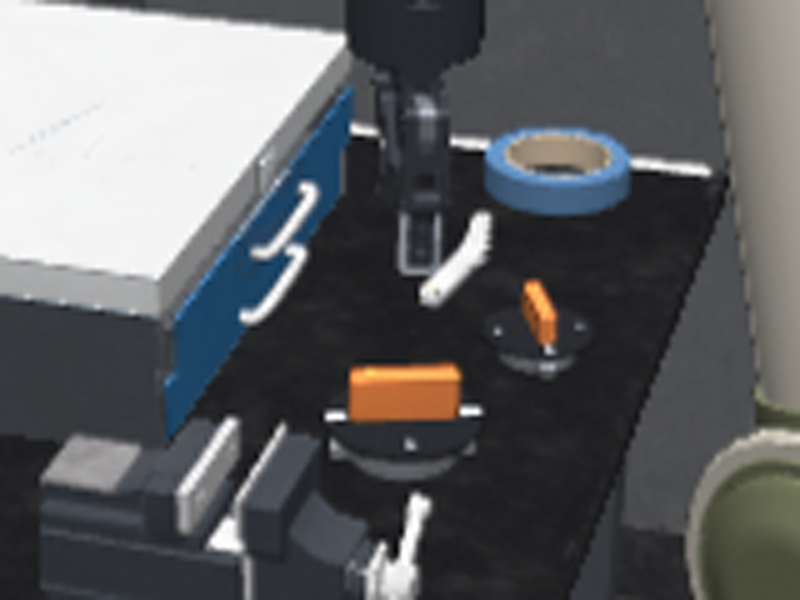

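The near finger's pad ends at about crop (420,270), above the bar centred at (405,395). I'll check that against its expected projection.

```bash
python3 - <<'E'
from h import *
s=pickle.load(open("side0.pkl","rb"))
u0,v0=287,167
for nm,X in(("tcp",[435.9,-164.1,112]),("near pad",[435.9-.365*50,-164.1+.931*50,112]),("far pad",[435.9+.365*50,-164.1-.931*50,112]),("bartop",[435.7,-165.8,55])):
    p=proj(s,X);print(nm,(p-[u0,v0])*5)
E
```

```text
tcp [401.99554818 281.97740592]
near pad [412.44632862 321.80633268]
far pad [392.13831536 244.41054608]
bartop [400.61135194 368.26048669]
```

```bash
python3 - <<'E'
from rig import ctrl, optics
from h import *
P=ctrl.sense()["eef_pos"];o=[]
for n in("side","top"):
    c=optics.capture(n);u,v=(int(x) for x in proj(c,P));print(n,u,v)
    a=(255*(c["img"][v-30:v+30,u-20:u+20]/255.)**.45).astype(np.uint8)
    o.append(cv2.resize(a,(400,600),interpolation=cv2.INTER_CUBIC))
cv2.imwrite("pics/s2.png",np.hstack(o))
E
```

```text
side 367 227
top 372 278
```

View pics/s2.png

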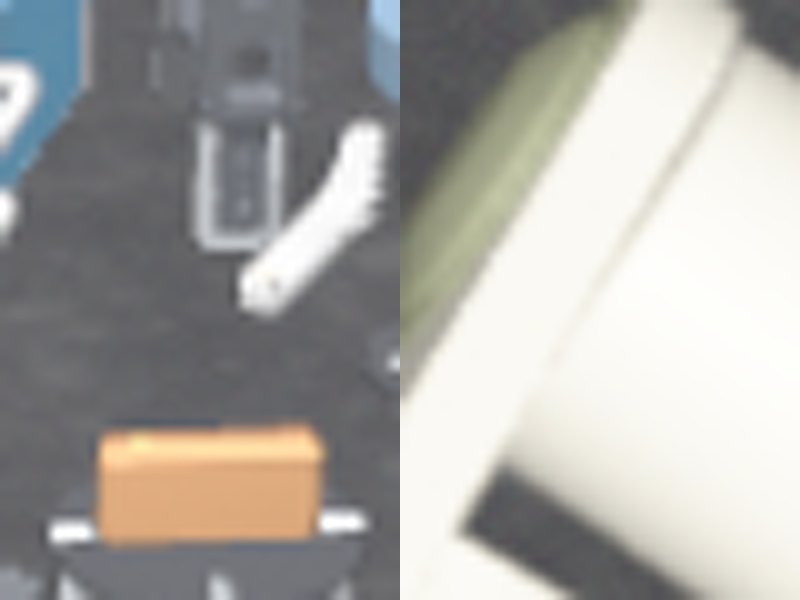

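```bash
python3 - <<'E'
from h import *
s=pickle.load(open("side0.pkl","rb"));t=pickle.load(open("top0.pkl","rb"))
P=np.array([131.2,508,199.3]);d=np.array([.25,.968,0])*50
o=[]
for nm,c in(("side",s),("top",t)):
    for z in(0,13):
        print(nm,z,[proj(c,P+k*d+[0,0,z]).round(1).tolist() for k in(-1,0,1)])
a=s["img"][320:400,410:490];b=t["img"][410:480,0:80]
g=lambda a:(255*(a/255.)**.5).astype(np.uint8)
A=cv2.resize(g(a),(400,400),interpolation=cv2.INTER_CUBIC);B=cv2.resize(g(b),(400,350),interpolation=cv2.INTER_CUBIC)
O=np.zeros((400,800,3),np.uint8);O[:,:400]=A;O[:350,400:]=B;cv2.imwrite("pics/s3.png",O)
E
```

```text
side 0 [[460.3, 364.1], [448.6, 382.5], [435.8, 402.5]]
side 13 [[461.2, 357.9], [449.4, 376.1], [436.6, 396.0]]
top 0 [[87.0, 433.8], [64.5, 427.9], [42.0, 422.1]]
top 13 [[84.1, 435.9], [61.3, 430.0], [38.6, 424.1]]
```

View pics/s3.png

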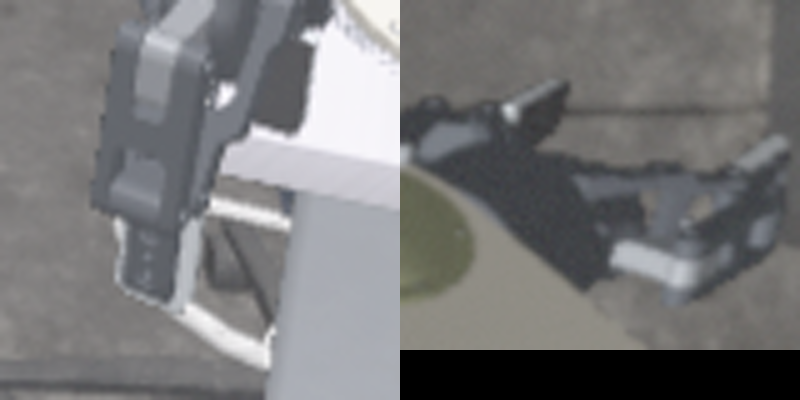

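The near fingertips show about 10 px (side, now) and 16 px (side, start) above where the stated TCP puts them. That is roughly 30 mm higher in z. I'll close to bar width in the air and measure the tip against the arm-free first picture.

```bash
cat > tip.py <<'E'
from rig import ctrl, optics
from h import *
s0=pickle.load(open("side0.pkl","rb"));P=ctrl.sense()["eef_pos"]
c=optics.capture("side");d=np.abs(c["img"].astype(int)-s0["img"]).max(2);m=((d>18)*255).astype(np.uint8)
m[:, :345]=0; m[:,395:]=0; m=cv2.morphologyEx(m,cv2.MORPH_OPEN,np.ones((2,2)))
rows=np.where(m.any(1))[0];print("tcp",P.round(1),"proj",proj(c,P).round(1))
for v in range(rows.max()-12,rows.max()+1):
    x=np.where(m[v])[0];print(v,x.min() if len(x) else None,x.max() if len(x) else None,len(x))
E
python3 tip.py; python3 -m handwheel '[[[0.67,0,0,0,0],[0.67,0,0,0,0],[0.67,0,0,0,0],[0.67,0,0,0,0],[0.67,0,0,0,0],[0.67,0,0,0,0],[0.67,0,0,0,0],[0.67,0,0,0,0]]]'; python3 tip.py
```

```text
tcp [ 436.1 -163.3  100.2] proj [367.2 227.2]
210 368 369 2
211 368 376 4
212 367 376 6
213 367 376 8
214 367 376 8
215 367 376 7
216 367 376 7
217 367 376 7
218 367 376 8
219 367 376 8
220 367 375 9
221 367 375 9
222 368 374 7
time_s: 3.3
eef_pos: [436.3, -164.2, 99.9]
ee_rot: [-0.0, -0.187, 0.982, -0.0]
force: [0.5, 0.8, -0.5]
grip_width: 0.165
grip_force: 0.0
tcp [ 436.3 -164.2   99.9] proj [367.2 227.1]
209 366 367 2
210 365 374 5
211 365 374 6
212 365 374 6
213 365 374 6
214 365 374 7
215 365 374 7
216 366 374 6
217 366 374 6
218 366 374 6
219 366 374 9
220 366 374 9
221 366 372 7
```

```bash
python3 - <<'E'
from h import *
from scipy.optimize import least_squares
s=pickle.load(open("side0.pkl","rb"));t=pickle.load(open("top0.pkl","rb"))
P=np.array([131.2,508,199.3]);d=np.array([.25,.968,0])
def tri(p,q): return least_squares(lambda X:np.r_[proj(t,X)-p,proj(s,X)-q],[131,508,200]).x
X=tri((28,430),(440,379.5));e=X-P;print(X,e,"along y",e@d,"perp",e@[.968,-.25,0])
# top-mid of both tips at various z
for z in(213,230,245):
    a=ray(t,28,430,z);b=ray(t,74,440,z);print(z,(a+b)/2-P[:2],np.linalg.norm(a-b),np.degrees(np.arctan2(*(a-b)[::-1])))
# now, near tip closed: (369.9,221.8) along closing dir at +10mm
P=np.array([436.3,-164.2,99.9]);n=np.array([-.365,.931,0])
for z in(0,10,20,26,30): print(z,proj(s,P+n*12+[0,0,z]))
E
```

```text
[142.07537678 558.36078865 246.66854139] [10.87537678 50.36078865 47.36854139] along y 51.46808760825066 perp -2.062832435242221
213 [-9.85317874 21.38608553] 99.91600347286814 77.6628794806589
230 [-4.09205056 12.3036506 ] 98.29575965749639 77.6628794806589
245 [0.99129784 4.28973742] 96.86613276158016 77.66287948065887
0 [367.65375425 229.01896561]
10 [367.7431069  225.89033654]
20 [367.83302464 222.74192121]
26 [367.88724876 220.84329637]
30 [367.92351284 219.57353132]
```

```bash
python3 -m handwheel '[[[-1,0,0,0,0],[-1,0,0,0,0],[-1,0,0,0,0],[-1,0,-0.03,-0.2,0],[-1,0,0,-0.2,0],[-1,0,0,-0.2,0],[-1,0,0,-0.2,0],[-1,0,0,-0.2,0],[-1,0,0,-0.15,0],[-1,0,0,0,0]]]'; python3 -m handwheel '[[[1,0,0,0,0],[1,0,0,0,0],[1,0,0,0,0],[1,0,0,0,0],[1,0,0,0,0],[1,0,0,0,0],[1,0,0,0,0],[1,0,0,0,0]]]' 20; python3 tip.py | head -1
```

```text
time_s: 4.35
eef_pos: [435.8, -165.3, 41.3]
ee_rot: [-0.001, -0.187, 0.982, 0.001]
force: [-0.3, -0.2, 0.8]
grip_width: 1.001
grip_force: 0.0
time_s: 5.15
eef_pos: [436.3, -165.7, 42.4]
ee_rot: [-0.0, -0.187, 0.982, -0.0]
force: [-0.1, -0.5, -0.5]
grip_width: 0.0
grip_force: 0.0
tcp [ 436.3 -165.7   42.4] proj [366.8 244.4]
```

The fingers shut on nothing, so the tips really are higher than reported. I'll look from near.

```bash
python3 - <<'E'
from rig import ctrl, optics
from h import *
c=optics.capture("side");a=(255*(c["img"][200:275,320:420]/255.)**.5).astype(np.uint8)
cv2.imwrite("pics/s4.png",cv2.resize(a,(800,600),interpolation=cv2.INTER_CUBIC))
E
```

```text
(no output)
```

View pics/s4.png

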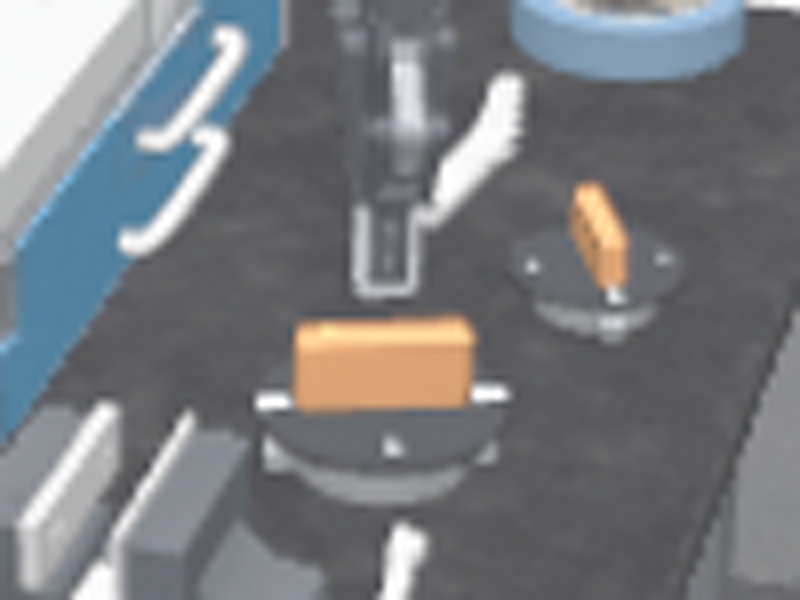

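The fingertip bottom is at about crop (387,295) and the bar's top centre at about (385,325). They are aligned sideways, with the tips some 12 mm above the bar, i.e. about 24 mm above the reported TCP. I'll open, go lower by that offset, and grip.

```bash
python3 -m handwheel '[[[-1,0,0,0,0],[-1,0,0,0,0],[-1,0,0,0,0],[-1,0,0,0,0],[-1,0,0,-0.14,0],[-1,0,0,-0.14,0],[-1,0,0,-0.14,0],[-1,0,0,-0.14,0],[-1,0,0,-0.06,0],[-1,0,0,0,0]]]' 60; python3 -m handwheel '[[[1,0,0,0,0],[1,0,0,0,0],[1,0,0,0,0],[1,0,0,0,0],[1,0,0,0,0],[1,0,0,0,0],[1,0,0,0,0],[1,0,0,0,0]]]'
```

```text
time_s: 6.25
eef_pos: [436.1, -165.5, 10.9]
ee_rot: [-0.0, -0.187, 0.982, 0.0]
force: [0.2, 1.0, 0.5]
grip_width: 1.001
grip_force: 0.0
time_s: 7.05
eef_pos: [436.4, -165.8, 11.5]
ee_rot: [0.0, -0.187, 0.982, -0.0]
force: [0.5, -0.9, 2.0]
grip_width: 0.143
grip_force: 62.7
```

```bash
python3 -m handwheel '[[[1,0,0,0.1,0],[1,0,0,0.2,0],[1,0,0,0.4,0],[1,0,0,0.5,0],[1,0,0,0.5,0],[1,0,0,0.5,0],[1,0,0,0.5,0],[1,0,0,0.4,0],[1,0,0,0.1,0],[1,0,0,0,0]]]'; python3 -m handwheel '[[[1,0.04,0.2,0,0],[1,0.06,0.5,0,0],[1,0.08,0.6,0,0],[1,0.08,0.6,0,0],[1,0.08,0.6,0,0],[1,0.08,0.6,0,0],[1,0.08,0.6,0,0],[1,0.08,0.6,0,0],[1,0.08,0.6,0,0],[1,0.08,0.6,0,0]]]'
```

```text
time_s: 8.05
eef_pos: [436.4, -165.7, 171.8]
ee_rot: [0.0, -0.187, 0.982, -0.0]
force: [-0.3, -0.2, -2.3]
grip_width: 0.145
grip_force: 62.4
time_s: 9.05
eef_pos: [472.5, 111.3, 170.2]
ee_rot: [-0.001, -0.187, 0.982, 0.0]
force: [0.0, 0.7, 0.0]
grip_width: 0.144
grip_force: 62.3
```

```bash
python3 -m handwheel '[[[1,0.06,0.6,0,0],[1,0.06,0.6,0,0],[1,0.06,0.6,0,0],[1,0.06,0.6,0,0],[1,0.06,0.6,0,0],[1,0.06,0.5,0,-0.05],[1,0.06,0.3,0,-0.04],[1,0.06,0.2,0,0],[1,0,0.03,0,0],[1,0,0,0,0]]]'
cat > look.py <<'E'
import sys
from rig import ctrl, optics
from h import *
S=ctrl.sense();P=S["eef_pos"];q=S["ee_rot"];print(P.round(1),S["force"].round(1),S["wrist_torque"].round(2),"bar yaw",(2*np.degrees(np.arctan2(q[2],q[1]))-180)%180, "width",S["grip_width"])
c=optics.capture("side");pickle.dump(c,open("now.pkl","wb"))
a=(255*(c["img"][225:345,205:365]/255.)**.7).astype(np.uint8)
cv2.imwrite(sys.argv[1],cv2.resize(a,(800,600),interpolation=cv2.INTER_CUBIC))
E
python3 look.py pics/s5.png
```

```text
time_s: 10.05
eef_pos: [497.0, 310.6, 170.8]
ee_rot: [-0.001, -0.181, 0.984, -0.0]
force: [0.1, -0.3, -2.1]
grip_width: 0.145
grip_force: 62.3
[497.  310.6 170.8] [ 0.1 -0.3 -2.1] [-0.01 -0.04  0.01] bar yaw 20.802785649076668 width 0.1448294853686841
```

View pics/s5.png

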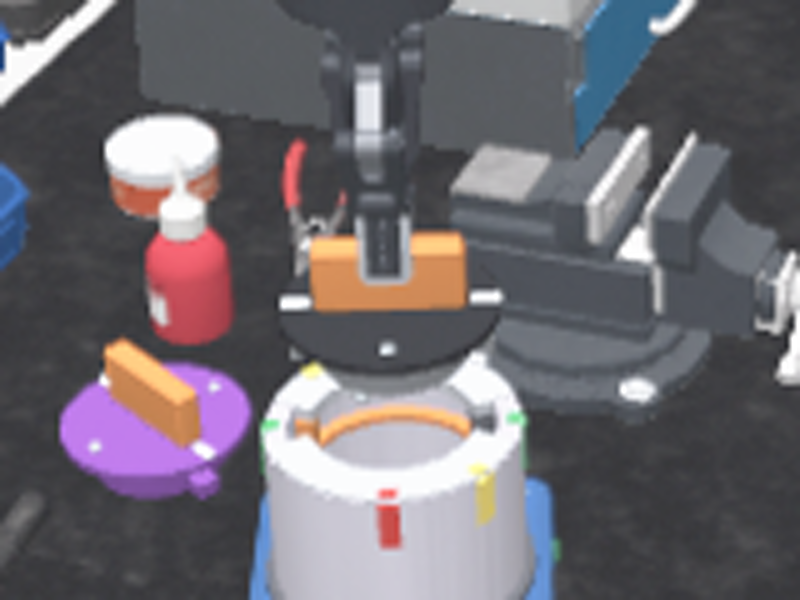

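The lid is held level above the tumbler. The stripe ends are at crop (281,302) and (502,296), the bar's bottom edge runs from about (311,311) to (466,307), and the rim greens are at (269,425) and (517,419). I'll check the lid centre against the mouth from this view.

```bash
python3 - <<'E'
from h import *
c=pickle.load(open("now.pkl","rb"))
F=lambda x,y:(205+(x+.5)/5-.5,225+(y+.5)/5-.5)
zl=170.8-11.5
for n,p,q,z in(("stripes",(281,302),(502,296),zl+25),("bar front-top",(313,262),(466,256),zl+55),("bar back-top",(314,239),(463,233),zl+55)):
    a,b=ray(c,*F(*p),z),ray(c,*F(*q),z);d=b-a;print(n,(a+b)/2,np.linalg.norm(d),np.degrees(np.arctan2(d[1],d[0]))%180)
a,b=ray(c,*F(269,425),124),ray(c,*F(517,419),124);d=b-a;print("green",(a+b)/2,np.degrees(np.arctan2(d[1],d[0]))%180)
a,b=ray(c,*F(388,493),124),ray(c,*F(391,352),124);print("red",(a+b)/2)
# predictions in this crop
L=np.array([497,310.6,zl]);ux=np.array([np.cos(.363),np.sin(.363),0])
for k in(-1,1): print((proj(c,L+[0,0,25]+k*47*ux)-[204.5,224.5])*5)
E
```

```text
stripes [495.59456522 308.16781931] 92.630099376471 20.699111199894247
bar front-top [488.54763397 323.03922181] 62.42453136533205 22.005800082392255
bar back-top [495.91989608 306.64201711] 61.68539322056453 22.14344212774327
green [496.49022573 312.27344856] 20.395612022350605
red [498.56021234 311.15045524]
[498.93998384 298.8060639 ]
[274.33426656 305.11694975]
```

```bash
python3 -m handwheel '[[[1,0.04,0.01,-0.1,-0.06],[1,0,0,-0.2,0],[1,0,0,-0.2,0],[1,0,0,-0.1,0],[1,0,0,-0.06,0],[1,0,0,-0.04,0],[1,0,0,-0.04,0],[1,0,0,0,0]]]'; python3 -m handwheel '[[[1,0,0,-0.03,0],[1,0,0,-0.03,0],[1,0,0,0,0]]]'
```

```text
time_s: 10.9
eef_pos: [499.3, 311.4, 134.3]
ee_rot: [0.0, -0.176, 0.984, 0.0]
force: [0.2, -0.6, -1.0]
grip_width: 0.14
grip_force: 62.3
time_s: 11.2
eef_pos: [499.2, 311.3, 131.2]
ee_rot: [-0.0, -0.176, 0.984, -0.0]
force: [1.1, 0.4, -2.2]
grip_width: 0.143
grip_force: 62.3
```

Already 4 mm below the rim height with no contact, so the lugs are in the notches.

```bash
python3 -m handwheel '[[[1,0,0,-0.04,0],[1,0,0,-0.04,0],[1,0,0,-0.04,0],[1,0,0,0,0]]]'; python3 -m handwheel '[[[1,0,0,-0.04,0],[1,0,0,-0.04,0],[1,0,0,-0.03,0],[1,0,0,0,0]]]'
```

```text
time_s: 11.6
eef_pos: [499.2, 311.2, 125.0]
ee_rot: [-0.0, -0.176, 0.984, -0.0]
force: [-0.2, -1.8, -2.1]
grip_width: 0.143
grip_force: 62.3
time_s: 12.0
eef_pos: [499.2, 311.3, 119.6]
ee_rot: [-0.0, -0.176, 0.984, -0.0]
force: [-0.3, 0.5, -1.5]
grip_width: 0.141
grip_force: 62.3
```

```bash
python3 -m handwheel '[[[1,0,0,-0.02,0],[1,0,0,-0.02,0],[1,0,0,0,0]]]'; python3 -m handwheel '[[[1,0,0,-0.02,0],[1,0,0,-0.02,0],[1,0,0,0,0]]]'
```

```text
time_s: 12.3
eef_pos: [499.2, 311.3, 117.7]
ee_rot: [-0.0, -0.176, 0.984, -0.0]
force: [0.0, 0.1, -1.0]
grip_width: 0.141
grip_force: 62.3
time_s: 12.6
eef_pos: [499.4, 311.3, 116.1]
ee_rot: [0.0, -0.176, 0.984, 0.0]
force: [-0.5, -0.9, -0.0]
grip_width: 0.141
grip_force: 62.5
```

```bash
python3 -m handwheel '[[[1,0,0,-0.02,0],[1,0,0,0,0]]]'; python3 -m handwheel '[[[1,0,0,-0.02,0],[1,0,0,0,0]]]'
```

```text
time_s: 12.8
eef_pos: [499.5, 311.2, 115.9]
ee_rot: [0.0, -0.176, 0.984, -0.0]
force: [-2.0, -3.0, 6.6]
grip_width: 0.145
grip_force: 63.3
time_s: 13.0
eef_pos: [499.6, 311.2, 115.8]
ee_rot: [0.001, -0.176, 0.984, -0.0]
force: [-5.9, -4.7, 14.5]
grip_width: 0.14
grip_force: 64.2
```

Seated: it makes contact at z 115.8, where 115.5 was expected. I'll ease the push and begin the clockwise turn.

```bash
python3 -m handwheel '[[[1,-0.02,-0.01,0.02,0],[1,0,0,0,-0.3],[1,0,0,0,-0.5],[1,0,0,0,-0.5],[1,0,0,0,-0.5],[1,0,0,0,-0.3],[1,0,0,0,0]]]' 80; python3 -c "
from rig import ctrl;s=ctrl.sense();print(s['wrist_torque'].round(3))"
```

```text
time_s: 13.7
eef_pos: [498.6, 310.6, 115.9]
ee_rot: [0.001, -0.03, 1.0, -0.0]
force: [-1.2, -3.1, 7.7]
grip_width: 0.134
grip_force: 79.2
[-0.32   0.342  0.112]
```

```bash
python3 -m handwheel '[[[1,0,0,0,-0.4],[1,0,0,0,-0.5],[1,0,0,0,-0.5],[1,0,0,0,-0.5],[1,0,0,0,-0.5],[1,0,0,0,-0.5],[1,0,0,0,-0.4],[1,0,0,0,-0.12],[1,0,0,0,0]]]'; python3 -c "
from rig import ctrl;s=ctrl.sense();print(s['wrist_torque'].round(3))"; python3 look.py pics/s6.png
```

```text
time_s: 14.6
eef_pos: [498.6, 310.7, 116.0]
ee_rot: [0.001, 0.207, 0.978, 0.0]
force: [-2.5, -3.2, 7.5]
grip_width: 0.14
grip_force: 79.3
[-0.359  0.268  0.216]
[498.6 310.7 116. ] [-2.5 -3.2  7.5] [-0.36  0.27  0.22] bar yaw 156.1556445833095 width 0.13961703880109866
```

View pics/s6.png

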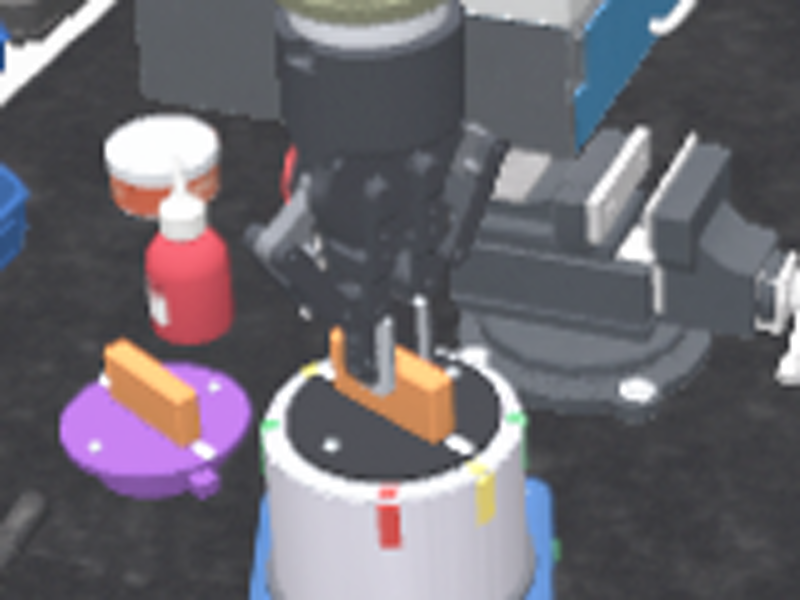

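The lid sits flat on the rim, with the bar pointing toward the yellow marks: near stripe at crop (459,444), near yellow at (480,469), far yellow at (310,370). Next I'll put numbers on the angle.

```bash
python3 - <<'E'
from h import *
c=pickle.load(open("now.pkl","rb"))
F=lambda x,y:(205+(x+.5)/5-.5,225+(y+.5)/5-.5)
R=lambda x,y,z:ray(c,*F(x,y),z)
A=lambda d:np.degrees(np.arctan2(d[1],d[0]))
Y=[R(480,469,124),R(310,370,124)];m=sum(Y)/2;print("yellow mid",m,A(Y[1]-Y[0])%180)
G=[R(269,425,124),R(517,419,124)];g=sum(G)/2;print("green",g,A(G[1]-G[0])%180)
D=[R(286,412,129),R(503,412,129)];print("disc w",np.linalg.norm(D[0]-D[1]))
for C in(m,g,np.array([498,310.6])): print("stripe",A(R(459,444,129)-C)%180,"yellow",A(Y[0]-C)%180)
print("bar top edge",A(R(397,347,159)-R(454,380,159))%180,"bottom edge",A(R(333,380,129)-R(430,442,129))%180)
E
```

```text
yellow mid [497.82490427 309.66092351] 155.60678210458929
green [496.49022573 312.27344856] 20.395612022350605
disc w 93.133245651802
stripe 157.96497349026325 yellow 155.60678210458929
stripe 160.89614654295494 yellow 157.64310429830462
stripe 159.32116597941126 yellow 156.60040003193146
bar top edge 154.57729680669829 bottom edge 153.15674113846924
```

```bash
python3 -m handwheel '[[[1,0,0,0,-0.05],[1,0,0,0,0],[1,0,0,0,0],[1,0,0,0,0],[1,0,0,0,0]]]'; python3 -c "
from rig import ctrl;s=ctrl.sense();print(s['wrist_torque'].round(3));print(ctrl.finish_job())"
```

```text
time_s: 15.15
eef_pos: [498.6, 310.7, 115.9]
ee_rot: [0.001, 0.21, 0.978, 0.0]
force: [-1.5, -3.4, 7.8]
grip_width: 0.133
grip_force: 79.3
[-0.337  0.333  0.3  ]
the job is handed in; nothing more can be done
None
```

I handed the job in at about 15 s with the large black lid seated flat on the tumbler rim, turned about 45° clockwise to the yellow marks, and still gripped and held there (angle good to about 2°); the other items were left untouched.

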